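# Tug-test three spring clips and clear the weak one

## Robot

A 7-joint arm with a two-finger parallel gripper is mounted at the origin on a cart in front of the work surface, level with it; the furniture and walls round the work are solid. World frame = base frame: x ahead of the robot, y to its left, z up, the work surface at z = 0. Lengths are in m, angles in rad, forces in N, time in s.
With the tool pointing down it reaches from about 0.4 to 0.85 m from the base axis. Payload 10.4 kg.
Tool frame: the origin (TCP) lies midway between the tips of the shut fingers; the grasp point (between the pads) lies 19 mm behind it; z points along the fingers, y is the line along which they close (so a half turn about z gives the same grasp; the last joint's range is limited). The gripper opens to 87 mm and grips with 3 to 60 N. Pads are 19 mm wide; open, the fingers measure 117 mm over their backs; the gripper's body (75 mm by 190 mm) begins 51 mm behind the grasp point.
Start: joints at [1.082, 0.332, -0.065, 1.46, 0.022, 1.35, -0.088], TCP at [0.281, -0.558, 0.2] pointing down, gripper open.
Joint ranges: [-2.6, 2.6], [-0.5, 2.12], [-1.47, 1.34], [0.16, 2.42], [-1.27, 4.41], [0.06, 2.06], [-2.6, 2.6]. Speed limits (rad/s): [2.22, 2.22, 2.79, 2.79, 3.14, 3.14, 3.14].

## Interface

Orientations are given as a unit quaternion [x, y, z, w].
In Python, from bench import sensors, eyes, order gives the robot as it stands.
- The arm moves only by the tool arm_command, never from a script. Its argument "steps" is a list of rows, each an object with "rot": the turn, a rotation vector about the world's x, y, z in degrees, a list of three; "slide": the shift along the world's x, y, z in m, a list of three; "grip": the opening, from 0 (shut) to 1 (fully open). A call has exactly 8 rows; each row shifts and turns the commanded pose from where the row before left it; what a row does not reach is not made up. A row lasts 1/8 s, in which the tool goes at most 62.5 mm and 10.7 degrees, less where a joint would pass 70% of its speed; a pose out of reach is approached as far as the arm can. A call with a gripper value outside its range is refused whole. The fingers move at their own pace and stop on an object; "newtons" is the grip in N (left out, the last holds). Time passes only in rows, so rows that do not move let the fingers close, or fill a call up. It gives the time, the measured TCP pose, the force, the opening and the grip force at its end, in the units of the state.
- sensors.read_state(): the state, without advancing time (a new reading comes with each control period).
- eyes.camera(name): name is "side" or "top" or "wrist"; returns a dict with "pixels" (420x560x3 uint8, red, green, blue), "intrinsics" (3x3 intrinsics, pixels), "k1" (the pictures are not rectified: a ray, as slopes to the right and down, at radius r is drawn at 1 + k1 r^2 times it, then the intrinsics apply), "pose" (4x4, takes a point from camera to world coordinates). Camera axes: x right, y down, z forward; pixel columns grow to the right and rows downward; lengths in m; the calibration is good to about 2 mm. A picture is of the moment at which its call begins. There is no depth.
- order.close_job(): hands the job in; it is judged then, once.
Trained networks look in a picture, given as the dict that the camera call returned (one of the last four; its "shot" number tells which), for a name from the list of things; names that differ only in an ending like _2 or _b are one class to them, and where a whole thing is asked for, a point or a joint stands for the part that bears it (a point fixed in the world has none). Each returns a list of dicts, best first, with "conf" (0 to 1); they miss things now and then, are a little off and sometimes report something else, mostly with a low value. They report only what shows in the picture. A call takes as long as a camera call. They do not tell look-alikes from the thing itself.
- eyes.look_for(name, picture): "bbox" ([left, top, right, bottom] in pixels, round what is visible of it).
The state is a dict: "time": time; "joint_positions": joint angles; "joint_vel": joint speeds; "joint_torque": joint torques, N m; "ee_pos": TCP position; "eef_rot": TCP orientation; "ft_force": force on the tool from outside, world axes, zero at the start; "torque": the same for the moment, N m; "width": finger opening in m; "grip_force": force on a finger pad.
Only numpy, scipy, OpenCV 4.12 (cv2) and the standard library are available. Lean on these libraries where they do the work, as an engineer would, in place of code of your own. Each camera call takes 0.05 s, during which the arm holds its last target. There are 200 camera calls.

## Task

One of the three spring clips on the rack has gone weak. Starting with the left one and going to the right, tug the card in each clip up by about 5 mm to feel how hard it drags, and push it gently back home; then pull the card right out of the clip that drags least and put it in the grey tub, leaving the other two cards fully home in their own clips and the cutters, tape and solder reel where they lie.

Things in the scene. Friction and masses are not known exactly. Their poses are not given: they have to be found in the camera images.
- rack: fixed rack: grey aluminium bar on rubber feet, 70 (x) x 200 mm (y), top 23 mm above the worktop, with three black spring clips in a row along its y, 68 mm apart (left = +y), 35 mm high above the bar, each holding an upright card. Origin: centre of its underside, on the worktop; at yaw 0 x points away from the robot, z up.
- jaws: the three fixed black jaws of the clips, part of the rack: 24 (x) x 5 (y) x 35 mm (z) each, one on the -y side of each slot; origin on the bar's top above the rack's origin, axes as the rack's
- clip_a_seat (a point): floor of the left clip, on the bar's top, in the middle of its 4 mm slot; axes as the rack's. A card that is fully home stands on this point, its -y face on the fixed black jaw, with the rounded toe of a sprung steel flap pressing on its +y face 26 mm higher.
- card_a_grip (a point): card in the left clip: centre of its orange plastic grip, to be grasped by the two x faces. Grip 26 (x) x 14 (y) x 30 mm (z), top 13 mm above this point. Below it the green card, 20 (x) x 4 mm (y), ends 63 mm below this point. z up along the card, x and y as the rack's at the start. About 50 g. All three look alike.
- card_a_mid (a point): the same card, half-way up its full 76 mm, 38 mm above its foot. Slid up or down, a card drags in a good clip with about 7 to 18 N, in the weak one with about 2 to 5.5 N, half of either good one or less. Just one clip is weak; which one differs every time.
- card_a: the same card; origin at the middle of its foot, z up along it
- clip_b_seat (a point): floor of the middle clip, on the bar's top, in the middle of its 4 mm slot; axes as the rack's. A card that is fully home stands on this point, its -y face on the fixed black jaw, with the rounded toe of a sprung steel flap pressing on its +y face 26 mm higher.
- card_b_grip (a point): card in the middle clip: centre of its orange plastic grip, to be grasped by the two x faces. Grip 26 (x) x 14 (y) x 30 mm (z), top 13 mm above this point. Below it the green card, 20 (x) x 4 mm (y), ends 63 mm below this point. z up along the card, x and y as the rack's at the start. About 50 g. All three look alike.
- card_b_mid (a point): the same card, half-way up its full 76 mm, 38 mm above its foot. Slid up or down, a card drags in a good clip with about 7 to 18 N, in the weak one with about 2 to 5.5 N, half of either good one or less. Just one clip is weak; which one differs every time.
- card_b: the same card; origin at the middle of its foot, z up along it
- clip_c_seat (a point): floor of the right clip, on the bar's top, in the middle of its 4 mm slot; axes as the rack's. A card that is fully home stands on this point, its -y face on the fixed black jaw, with the rounded toe of a sprung steel flap pressing on its +y face 26 mm higher.
- card_c_grip (a point): card in the right clip: centre of its orange plastic grip, to be grasped by the two x faces. Grip 26 (x) x 14 (y) x 30 mm (z), top 13 mm above this point. Below it the green card, 20 (x) x 4 mm (y), ends 63 mm below this point. z up along the card, x and y as the rack's at the start. About 50 g. All three look alike.
- card_c_mid (a point): the same card, half-way up its full 76 mm, 38 mm above its foot. Slid up or down, a card drags in a good clip with about 7 to 18 N, in the weak one with about 2 to 5.5 N, half of either good one or less. Just one clip is weak; which one differs every time.
- card_c: the same card; origin at the middle of its foot, z up along it
- tub: loose light-grey plastic tub, open on top, 65 mm across the rim (about 54 mm inside), 47 mm high, 2 mm floor, about 0.3 kg; origin: centre of its underside
- cutters: bystander: red-handled side cutters, 138 x 44 x 11 mm, lying on the worktop; origin: centre of the underside
- tape: bystander: roll of black tape, 55 x 53 x 19 mm; origin: centre of the underside
- reel: bystander: small white reel of solder, 70 x 52 x 28 mm; origin: centre of the underside
Not all that is in view belongs to the job. What is shaped like the card_a but blue or pink is not meant. Leave any purple look-alike of the card_c alone.

How it is judged:
By the outcome, as a careful person would: the job done as asked, in the order asked, and still so for the second after the job is handed in, with the robot touching nothing.
It also fails if it takes over 67 s, if anything falls off the work surface, if the arm or the gripper's body presses on something with over 40 N, if the wrist force passes 120 N, or if a joint passes its speed limit or range.

## Working session

There is one attempt and no reset: what is moved stays moved. The work goes in short steps, Python scripts to look and compute and a tool call to move; the robot and the scene stay as the last step left them, time stands still between calls to the robot, and variables do not carry over. Pictures are saved under pics/ and viewed, at most 10 in all, crops included, and the job is handed in when it is done.

Besides the shell and the picture viewer there is one more tool, called after "Request:" as a command line: name --argument value ..., lists and objects as JSON in quotes. arm_command: Moves the arm, as the interface text tells. Its arguments: {"type":"object","properties":{"steps":{"type":"array","items":{"type":"object","properties":{"rot":{"type":"array","items":{"type":"number"}},"slide":{"type":"array","items":{"type":"number"}},"grip":{"type":"number"}}}},"newtons":{"type":"number"}},"required":["steps"]}

```bash
mkdir -p pics; ls
python3 - <<'E'
from bench import sensors, eyes, order
import cv2, numpy as np
s=sensors.read_state(); print({k:np.round(v,3).tolist() for k,v in s.items()})
for n in ("top","side"):
    p=eyes.camera(n); cv2.imwrite(f"pics/{n}0.png",p["pixels"][...,::-1])
    print(n,np.round(p["intrinsics"],1).tolist(),p["k1"],np.round(p["pose"],3).tolist())
    for t in ("rack","jaws","card_a_grip","card_a","tub","cutters","tape","reel"):
        print(t,[(np.round(d["bbox"]).tolist(),round(d["conf"],2)) for d in eyes.look_for(t,p)][:6])
E
```

```text
pics
{'time': 0.0, 'joint_positions': [1.082, 0.333, -0.065, 1.461, 0.022, 1.35, -0.089], 'joint_vel': [-0.0, 0.001, 0.0, 0.0, -0.001, 0.001, -0.0], 'joint_torque': [0.0, -62.326, 0.025, -38.989, -0.061, 0.04, 0.0], 'ee_pos': [0.281, -0.558, 0.199], 'eef_rot': [0.973, 0.231, -0.0, -0.001], 'ft_force': [-1.468, 0.089, -0.045], 'torque': [0.025, 0.014, 0.003], 'grip_force': 0.0, 'width': 0.087}
top [[470.3, 0.0, 278.8], [0.0, 470.3, 206.1], [0.0, 0.0, 1.0]] -0.09363075222922204 [[0.026, -0.992, 0.124, 0.412], [-0.999, -0.028, -0.018, -0.02], [0.021, -0.123, -0.992, 1.397], [0.0, 0.0, 0.0, 1.0]]
rack [([262.0, 224.0, 327.0, 253.0], 0.61)]
jaws []
card_a_grip [([265.0, 202.0, 275.0, 209.0], 0.52)]
card_a [([312.0, 262.0, 314.0, 270.0], 0.51), ([265.0, 201.0, 274.0, 204.0], 0.5), ([272.0, 226.0, 270.0, 244.0], 0.4), ([291.0, 232.0, 297.0, 242.0], 0.37), ([318.0, 232.0, 321.0, 243.0], 0.36)]
tub [([171.0, 230.0, 196.0, 251.0], 0.58)]
cutters [([366.0, 227.0, 400.0, 256.0], 0.59)]
tape [([317.0, 161.0, 338.0, 180.0], 0.67)]
reel [([221.0, 163.0, 237.0, 178.0], 0.74)]
side [[539.6, 0.0, 267.
[... 291 characters left out ...]
.0], 0.51)]
card_a_grip [([286.0, 208.0, 299.0, 224.0], 0.8), ([256.0, 204.0, 264.0, 236.0], 0.66), ([318.0, 238.0, 332.0, 268.0], 0.65)]
card_a [([289.0, 209.0, 298.0, 240.0], 0.69), ([318.0, 236.0, 333.0, 267.0], 0.69), ([350.0, 208.0, 351.0, 236.0], 0.69), ([305.0, 197.0, 318.0, 226.0], 0.6), ([319.0, 183.0, 333.0, 206.0], 0.5), ([254.0, 206.0, 262.0, 233.0], 0.46)]
tub [([213.0, 282.0, 247.0, 319.0], 0.84), ([340.0, 180.0, 384.0, 190.0], 0.63)]
cutters [([286.0, 208.0, 300.0, 240.0], 0.7), ([340.0, 179.0, 385.0, 188.0], 0.67), ([271.0, 203.0, 341.0, 260.0], 0.48)]
tape [([254.0, 176.0, 276.0, 191.0], 0.72), ([274.0, 210.0, 340.0, 256.0], 0.62)]
reel [([183.0, 224.0, 200.0, 245.0], 0.86)]
```

Run:
```python
import cv2
a=cv2.imread("pics/top0.png")[145:285,150:410]; cv2.imwrite("pics/top0c.png",cv2.resize(a,None,fx=3,fy=3,interpolation=cv2.INTER_CUBIC))
a=cv2.imread("pics/side0.png")[165:325,175:395]; cv2.imwrite("pics/side0c.png",cv2.resize(a,None,fx=3.6,fy=3.6,interpolation=cv2.INTER_CUBIC))
```

```text
(no output)
```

View pics/top0c.png

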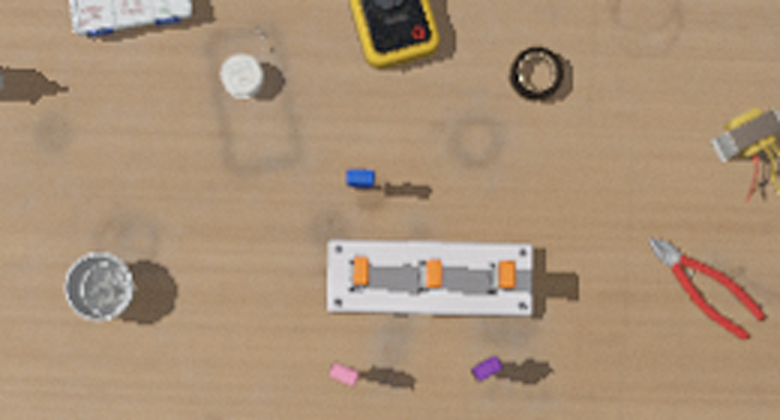

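View pics/side0c.png

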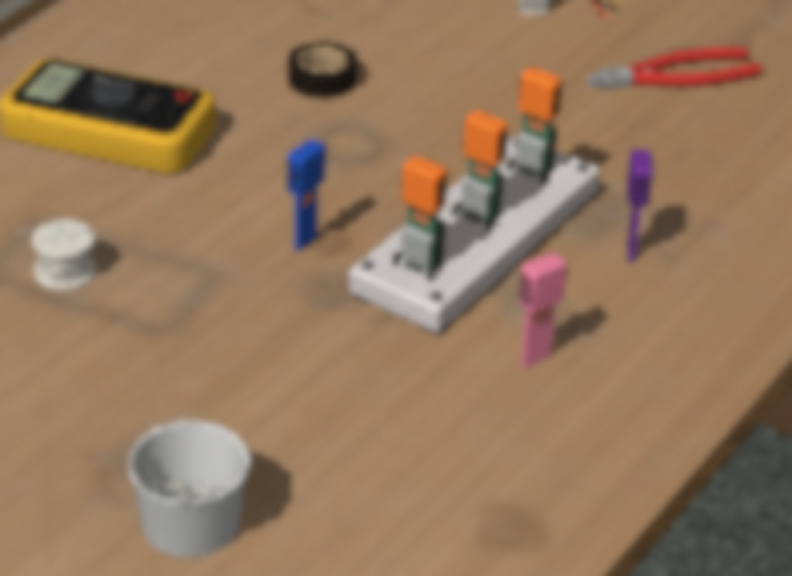

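```bash
cat > h.py <<'E'
import cv2, numpy as np
from scipy.optimize import least_squares
HUE=dict(orange=(5,20,150),blue=(105,125,120),pink=(160,179,60),purple=(130,150,80),)
def blobs(img,col,mn=15):
    h=cv2.cvtColor(img,cv2.COLOR_RGB2HSV); lo,hi,s=HUE[col]
    m=((h[...,0]>=lo)&(h[...,0]<=hi)&(h[...,1]>=s)&(h[...,2]>90)).astype(np.uint8)
    if col=="orange": m&=(h[...,2]>150).astype(np.uint8)&(h[...,1]>170).astype(np.uint8)
    n,_,st,c=cv2.connectedComponentsWithStats(m,connectivity=8)
    return [(c[i],st[i]) for i in range(1,n) if st[i][4]>=mn]
def rays(p,px):
    u=cv2.undistortPoints(np.array(px,float).reshape(-1,1,2),p["intrinsics"],np.array([p["k1"],0,0,0.]))[:,0]
    T=np.array(p["pose"]); return T[:3,3],(np.c_[u,np.ones(len(u))]@T[:3,:3].T)
def onz(p,px,z):
    o,d=rays(p,px); return o+d*((z-o[2])/d[:,2])[:,None]
def proj(p,X):
    T=np.linalg.inv(np.array(p["pose"])); r,_=cv2.Rodrigues(T[:3,:3])
    return cv2.projectPoints(np.array(X,float).reshape(-1,1,3),r,T[:3,3],p["intrinsics"],np.array([p["k1"],0,0,0.]))[0][:,0]
def tri(obs):
    A=np.zeros((3,3));b=np.zeros(3)
    for p,px in obs:
        o,d=rays(p,[px]);d=d[0]/np.linalg.norm(d[0]);M=np.eye(3)-np.outer(d,d);A+=M;b+=M@o
    return np.linalg.solve(A,b)
E
python3 - <<'E'
from h import *
from bench import eyes
P={n:eyes.camera(n) for n in("top","side")}
for c in HUE:
  for n,p in P.items():
    z=.086 if c=="orange" else .063
    for b,s in blobs(p["pixels"],c): print(c,n,np.round(b,1),s[2:],np.round(onz(p,[b],z)[0],4))
p=P["top"]
t=[(329,241),(531,247),(531,314),(328,310)]
print("rack",np.round(onz(p,[(150+(a+.5)/3-.5,145+(b+.5)/3-.5) for a,b in t],.023),4).tolist())
g=[(150+99/3,145+286/3)]; print("tub rim",onz(p,g,.047))
for n,c in dict(tape=(537,73),reel=(242,76),cut=(700,285),yel=(395,30)).items(): print(n,np.round(onz(p,[(150+c[0]/3,145+c[1]/3)],.02),3))
d=eyes.look_for("tub",P["side"])[0]["bbox"]; print(d)
print(onz(P["side"],[(175+190/3.6,165+465/3.6)],.047))
E
```

```text
orange top [270.3 235. ] [ 5  9 34] [ 0.4941 -0.0226  0.086 ]
orange top [294.5 235.9] [ 4  9 35] [ 0.4934 -0.09    0.086 ]
orange top [318.8 236.1] [ 5  9 40] [ 0.4946 -0.158   0.086 ]
orange side [ 74.7 136. ] [ 48  22 498] [1.2173 0.0326 0.086 ]
orange side [324.1 190.5] [ 12  15 119] [ 0.4977 -0.1554  0.086 ]
orange side [308.6 202.7] [ 11  15 125] [ 0.4977 -0.0873  0.086 ]
orange side [291.7 215.7] [ 12  15 132] [ 0.4982 -0.0194  0.086 ]
blue top [269.9 204. ] [ 9  5 42] [ 0.5842 -0.019   0.063 ]
blue top [528.4 216.8] [ 9  5 18] [ 0.5681 -0.7859  0.063 ]
blue side [414.8  48.4] [17 15 67] [ 0.8306 -1.4582  0.063 ]
blue side [363.1  50.6] [ 25  10 160] [ 0.9899 -1.2733  0.063 ]
blue side [457.6  71.2] [ 6  4 17] [ 0.5734 -1.2921  0.063 ]
blue side [451.4  97.3] [ 16  33 293] [ 0.4916 -1.0027  0.063 ]
blue side [258.9 210.8] [ 9 15 80] [ 0.5883 -0.0169  0.063 ]
blue side [258.5 227.2] [ 2 11 21] [0.549  0.0358 0.063 ]
pink top [461.   20.7] [10 19 49] [ 1.1804 -0.6004  0.063 ]
pink top [479.6  37.4] [ 47  24 216] [ 1.1275 -0.6578  0.063 ]
pink top [512.   51.8] [ 31  16 131] [ 1.
[... 625 characters left out ...]
ink side [361.8  81.1] [ 51  53 698] [ 0.814  -0.9348  0.063 ]
pink side [117.9 179.1] [16  9 17] [0.9612 0.0909 0.063 ]
pink side [349.2 217. ] [ 2 15 15] [ 0.4086 -0.1251  0.063 ]
pink side [324.6 248.8] [ 12  31 257] [0.3905 0.0115 0.063 ]
purple top [312.  267.3] [10  8 48] [ 0.4073 -0.1428  0.063 ]
purple side [351.7 216.9] [ 6 29 83] [ 0.4042 -0.1289  0.063 ]
rack [[0.5264, 0.0102, 0.023], [0.526, -0.1875, 0.023], [0.4605, -0.1885, 0.023], [0.4592, 0.0091, 0.023]]
tub rim [[0.47406994 0.22713315 0.047     ]]
tape [[ 0.699 -0.193  0.02 ]]
reel [[0.687 0.101 0.02 ]]
cut [[ 0.492 -0.357  0.02 ]]
yel [[ 0.739 -0.05   0.02 ]]
[210.0, 283.9, 243.3, 320.2]
[[0.47340804 0.23129075 0.047     ]]
```

Request:
arm_command --steps '[{"slide": [0.022, 0.054, 0], "rot": [0, 0, 7.9], "grip": 0.6}, {"slide": [0.022, 0.054, 0], "rot": [0, 0, 7.9], "grip": 0.6}, {"slide": [0.022, 0.054, 0], "rot": [0, 0, 7.9], "grip": 0.6}, {"slide": [0.022, 0.054, 0], "rot": [0, 0, 7.9], "grip": 0.6}, {"slide": [0.022, 0.054, 0], "rot": [0, 0, 7.9], "grip": 0.6}, {"slide": [0.022, 0.054, 0], "rot": [0, 0, 7.9], "grip": 0.6}, {"slide": [0.022, 0.054, 0], "rot": [0, 0, 7.9], "grip": 0.6}, {"slide": [0.022, 0.054, 0], "rot": [0, 0, 8], "grip": 0.6}]' --newtons 30

```text
time: 2.05
ee_pos: [0.4572, -0.1247, 0.2003]
eef_rot: [0.706, 0.709, 0.0, 0.001]
ft_force: [1.3, -0.8, -0.1]
width: 0.052
grip_force: 0.0
```

```bash
cat > w.py <<'E'
from h import *
from bench import eyes,sensors
import sys
from scipy.spatial.transform import Rotation as R
p=eyes.camera("wrist"); s=sensors.read_state()
cv2.imwrite(sys.argv[1],p["pixels"][...,::-1])
print(np.round(s["ee_pos"],4),R.from_quat(s["eef_rot"]).as_matrix()[:,1].round(4),s["ft_force"],s["time"])
print(np.round(p["pose"],3).tolist(),np.round(p["intrinsics"],0).tolist())
for b,st in blobs(p["pixels"],"orange",100): print(np.round(b,1),st,np.round(onz(p,[b],.086)[0],4),np.round(onz(p,[b],.099)[0],4))
E
python3 w.py pics/w1.png
```

```text
[ 0.4598 -0.1164  0.2006] [0.9998 0.02   0.0025] [-0.16587734  8.24211794 -0.67414666] 2.1
[[1.0, 0.004, 0.003, 0.457], [0.005, -0.969, -0.245, -0.058], [0.002, 0.245, -0.969, 0.384], [0.0, 0.0, 0.0, 1.0]] [[368.0, 0.0, 275.0], [0.0, 368.0, 208.0], [0.0, 0.0, 1.0]]
[325.8  66. ] [309  57  35  19 636] [ 0.4967 -0.0212  0.086 ] [ 0.495  -0.0228  0.099 ]
[321.2 156.5] [305 148  33  18 559] [ 0.4955 -0.0903  0.086 ] [ 0.4938 -0.0889  0.099 ]
[318.3 236. ] [303 224  33  25 722] [ 0.4954 -0.158   0.086 ] [ 0.4938 -0.1536  0.099 ]
[132.8 299.6] [130 288   7  24 101] [ 0.3313 -0.2187  0.086 ] [ 0.3368 -0.2117  0.099 ]
[369.3 334.6] [ 154  326  406   19 3932] [ 0.5458 -0.2534  0.086 ] [ 0.5419 -0.2449  0.099 ]
```

Request:
arm_command --steps '[{"slide": [0.019, 0.05, 0], "grip": 0.6}, {"slide": [0.02, 0.055, 0], "grip": 0.6}, {"slide": [0, 0, -0.04], "grip": 0.6}, {"slide": [0, 0, 0], "grip": 0.6}, {"slide": [0, 0, 0], "grip": 0.6}, {"slide": [0, 0, 0], "grip": 0.6}, {"slide": [0, 0, 0], "grip": 0.6}, {"slide": [0, 0, 0], "grip": 0.6}]'

```text
schema error: expected keys rot, slide, grip
```

```bash
python3 w.py pics/w2.png
```

```text
[ 0.4588 -0.12    0.2005] [0.9999 0.0125 0.0018] [ 0.26212645 -0.20560586  0.75399446] 2.15
[[1.0, 0.019, 0.009, 0.458], [0.021, -0.97, -0.243, -0.05], [0.004, 0.243, -0.97, 0.385], [0.0, 0.0, 0.0, 1.0]] [[368.0, 0.0, 275.0], [0.0, 368.0, 208.0], [0.0, 0.0, 1.0]]
[323.6  78.9] [307  70  34  19 608] [ 0.4967 -0.0214  0.086 ] [ 0.495  -0.0226  0.099 ]
[317.4 167.4] [302 158  32  19 563] [ 0.4951 -0.0901  0.086 ] [ 0.4935 -0.0884  0.099 ]
[314.4 246.4] [299 234  33  25 742] [ 0.4959 -0.1582  0.086 ] [ 0.4942 -0.1535  0.099 ]
[381.7 335.3] [ 154  325  406   20 4614] [ 0.5622 -0.2441  0.086 ] [ 0.5577 -0.2356  0.099 ]
```

View pics/w2.png

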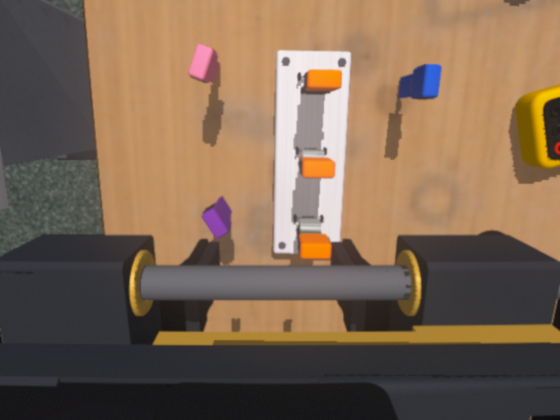

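Request:
arm_command --steps '[{"slide": [0.019, 0.05, 0], "rot": [0, 0, 0], "grip": 0.6}, {"slide": [0.02, 0.055, 0], "rot": [0, 0, 0], "grip": 0.6}, {"slide": [0, 0, -0.04], "rot": [0, 0, 0], "grip": 0.6}, {"slide": [0, 0, 0], "rot": [0, 0, 0], "grip": 0.6}, {"slide": [0, 0, 0], "rot": [0, 0, 0], "grip": 0.6}, {"slide": [0, 0, 0], "rot": [0, 0, 0], "grip": 0.6}, {"slide": [0, 0, 0], "rot": [0, 0, 0], "grip": 0.6}, {"slide": [0, 0, 0], "rot": [0, 0, 0], "grip": 0.6}]'

```text
time: 3.15
ee_pos: [0.4959, -0.0216, 0.1604]
eef_rot: [0.707, 0.707, 0.0, 0.0]
ft_force: [-0.1, -0.1, 0.8]
width: 0.0526
grip_force: 0.0
```

```bash
python3 w.py pics/w3.png
```

```text
[ 0.4959 -0.0216  0.1603] [ 1.e+00 -5.e-04  5.e-04] [ 0.22121366 -0.02315643 -0.50408378] 3.2
[[1.0, -0.0, 0.002, 0.496], [-0.0, -0.97, -0.245, 0.045], [0.002, 0.245, -0.97, 0.344], [0.0, 0.0, 0.0, 1.0]] [[368.0, 0.0, 275.0], [0.0, 368.0, 208.0], [0.0, 0.0, 1.0]]
[273.4 210.6] [256 198  36  26 884] [ 0.4957 -0.0222  0.086 ] [ 0.4957 -0.0188  0.099 ]
[271.9 304.9] [256 300  33  11 354] [ 0.4945 -0.0979  0.086 ] [ 0.4946 -0.0907  0.099 ]
[442.8 333.8] [ 285  325  275   16 2706] [ 0.6314 -0.1242  0.086 ] [ 0.6246 -0.1157  0.099 ]
[211.4 336.6] [156 332 128   9 866] [ 0.4462 -0.126   0.086 ] [ 0.4487 -0.1174  0.099 ]
```

Request:
arm_command --steps '[{"slide": [0, 0, -0.03], "rot": [0, 0, 0], "grip": 0.6}, {"slide": [0, 0, -0.03], "rot": [0, 0, 0], "grip": 0.6}, {"slide": [0, 0, -0.023], "rot": [0, 0, 0], "grip": 0.6}, {"slide": [0, 0, -0.01], "rot": [0, 0, 0], "grip": 0.6}, {"slide": [0, 0, 0], "rot": [0, 0, 0], "grip": 0.6}, {"slide": [0, 0, 0], "rot": [0, 0, 0], "grip": 0.0}, {"slide": [0, 0, 0], "rot": [0, 0, 0], "grip": 0.0}, {"slide": [0, 0, 0], "rot": [0, 0, 0], "grip": 0.0}]' --newtons 45

```text
time: 4.2
ee_pos: [0.496, -0.0215, 0.0674]
eef_rot: [0.707, 0.707, 0.0, 0.0]
ft_force: [-0.2, -0.5, 0.1]
width: 0.0299
grip_force: 0.0
```

Run:
```python
from bench import sensors
s=sensors.read_state(); print({k:s[k] for k in("time","ee_pos","ft_force","torque","width","grip_force")})
```

```text
{'time': 4.2, 'ee_pos': array([ 0.49601781, -0.02148587,  0.06743719]), 'ft_force': array([-0.24143611, -0.48981502,  0.14111995]), 'torque': array([ 0.0125035 , -0.11411933,  0.00090873]), 'width': 0.029858446076173974, 'grip_force': 0.0}
```

Request:
arm_command --steps '[{"slide": [0, 0, 0], "rot": [0, 0, 0], "grip": 0.0}, {"slide": [0, 0, 0], "rot": [0, 0, 0], "grip": 0.0}, {"slide": [0, 0, 0], "rot": [0, 0, 0], "grip": 0.0}, {"slide": [0, 0, 0.001], "rot": [0, 0, 0], "grip": 0.0}, {"slide": [0, 0, 0.001], "rot": [0, 0, 0], "grip": 0.0}, {"slide": [0, 0, 0.001], "rot": [0, 0, 0], "grip": 0.0}, {"slide": [0, 0, 0.001], "rot": [0, 0, 0], "grip": 0.0}, {"slide": [0, 0, 0.001], "rot": [0, 0, 0], "grip": 0.0}]' --newtons 45

```text
time: 5.2
ee_pos: [0.4951, -0.0215, 0.0716]
eef_rot: [0.707, 0.707, -0.0, -0.0]
ft_force: [-0.2, -0.1, -10.8]
width: 0.0251
grip_force: 45.0
```

```bash
cat > r.py <<'E'
from h import *
from bench import sensors,eyes
def st():
    s=sensors.read_state(); print(round(s["time"],2),np.round(s["ee_pos"],4),"F",np.round(s["ft_force"],2),"M",np.round(s["torque"],2),"w",round(s["width"],4),"g",round(s["grip_force"],1))
st()
for n in ("side","side"):
    p=eyes.camera(n); print([(np.round(b,1).tolist(),int(q[4])) for b,q in blobs(p["pixels"],"orange") if 280<b[0]<330 and b[1]>150]); st()
E
python3 r.py
```

```text
5.2 [ 0.4951 -0.0215  0.0716] F [ -0.2   -0.05 -10.76] M [-0.12 -0.02  0.04] w 0.0251 g 45.0
[([308.0, 207.2], 42), ([291.1, 214.1], 121)]
5.25 [ 0.4951 -0.0215  0.0718] F [ -0.62  -0.34 -10.3 ] M [-0.08  0.21  0.05] w 0.0251 g 45.0
[([308.0, 207.1], 43), ([291.1, 214.0], 119)]
5.3 [ 0.4952 -0.0215  0.0718] F [-1.37 -0.24 -9.89] M [-0.08  0.29 -0.01] w 0.0251 g 45.0
```

Request:
arm_command --steps '[{"slide": [0, 0, 0.001], "rot": [0, 0, 0], "grip": 0.0}, {"slide": [0, 0, 0], "rot": [0, 0, 0], "grip": 0.0}, {"slide": [0, 0, -0.001], "rot": [0, 0, 0], "grip": 0.0}, {"slide": [0, 0, -0.001], "rot": [0, 0, 0], "grip": 0.0}, {"slide": [0, 0, -0.001], "rot": [0, 0, 0], "grip": 0.0}, {"slide": [0, 0, -0.001], "rot": [0, 0, 0], "grip": 0.0}, {"slide": [0, 0, -0.001], "rot": [0, 0, 0], "grip": 0.0}, {"slide": [0, 0, 0], "rot": [0, 0, 0], "grip": 0.0}]'

```text
time: 6.3
ee_pos: [0.4975, -0.0214, 0.0701]
eef_rot: [0.707, 0.707, 0.001, 0.002]
ft_force: [-3.3, -1.3, 7.6]
width: 0.0254
grip_force: 45.1
```

```bash
python3 r.py
```

```text
6.3 [ 0.4975 -0.0214  0.0701] F [-3.26 -1.3   7.58] M [-0.14  1.09  0.02] w 0.0254 g 45.1
[([308.1, 207.7], 33), ([290.2, 214.3], 122)]
6.35 [ 0.4975 -0.0214  0.07  ] F [-4.52  0.42  8.28] M [-0.2   1.08 -0.  ] w 0.025 g 45.1
[([308.1, 207.8], 32), ([290.2, 214.3], 122)]
6.4 [ 0.4975 -0.0214  0.0701] F [-3.11 -0.72  8.28] M [-0.12  1.08  0.06] w 0.0249 g 45.1
```

Request:
arm_command --steps '[{"slide": [-0.001, 0, 0], "rot": [0, 0, 0], "grip": 0.0}, {"slide": [-0.001, 0, 0], "rot": [0, 0, 0], "grip": 0.0}, {"slide": [0, 0, -0.0005], "rot": [0, 0, 0], "grip": 0.0}, {"slide": [0, 0, -0.0005], "rot": [0, 0, 0], "grip": 0.0}, {"slide": [0, 0, -0.0005], "rot": [0, 0, 0], "grip": 0.0}, {"slide": [0, 0, -0.0005], "rot": [0, 0, 0], "grip": 0.0}, {"slide": [0, 0, 0], "rot": [0, 0, 0], "grip": 0.0}, {"slide": [0, 0, 0], "rot": [0, 0, 0], "grip": 0.0}]'

```text
time: 7.4
ee_pos: [0.4965, -0.0214, 0.0681]
eef_rot: [0.707, 0.707, 0.002, 0.002]
ft_force: [1.8, -0.6, 11.4]
width: 0.0252
grip_force: 45.0
```

```bash
python3 r.py
```

```text
7.4 [ 0.4965 -0.0214  0.0681] F [ 1.83 -0.6  11.41] M [-0.18 -0.7  -0.01] w 0.0252 g 45.0
[([308.1, 207.8], 31), ([290.5, 215.3], 120)]
7.45 [ 0.4965 -0.0214  0.0681] F [ 2.78 -2.1  11.32] M [-0.18 -0.71  0.04] w 0.0253 g 45.0
[([308.1, 207.8], 31), ([290.5, 215.2], 119)]
7.5 [ 0.4965 -0.0214  0.0681] F [ 3.32  0.28 11.2 ] M [-0.19 -0.74  0.02] w 0.0251 g 45.0
```

Request:
arm_command --steps '[{"slide": [0.0005, 0, -0.0005], "rot": [0, 0, 0], "grip": 0.0}, {"slide": [0.0003, 0, 0], "rot": [0, 0, 0], "grip": 0.0}, {"slide": [0, 0, -0.0005], "rot": [0, 0, 0], "grip": 0.0}, {"slide": [0, 0, -0.0002], "rot": [0, 0, 0], "grip": 0.0}, {"slide": [0, 0, 0], "rot": [0, 0, 0], "grip": 0.0}, {"slide": [0, 0, 0], "rot": [0, 0, 0], "grip": 0.0}, {"slide": [0, 0, 0], "rot": [0, 0, 0], "grip": 0.0}, {"slide": [0, 0, 0], "rot": [0, 0, 0], "grip": 0.0}]'

```text
time: 8.5
ee_pos: [0.4968, -0.0214, 0.0671]
eef_rot: [0.707, 0.707, 0.001, 0.002]
ft_force: [-1.8, -0.8, 16.3]
width: 0.025
grip_force: 45.1
```

```bash
python3 r.py
```

```text
8.5 [ 0.4968 -0.0214  0.0671] F [-1.8  -0.79 16.31] M [-0.16  0.41  0.05] w 0.025 g 45.1
[([308.0, 208.4], 20), ([290.4, 215.5], 122)]
8.55 [ 0.4968 -0.0214  0.0671] F [-1.65 -0.57 17.89] M [-0.25  0.34  0.01] w 0.025 g 45.1
[([308.0, 208.4], 20), ([290.4, 215.5], 122)]
8.6 [ 0.4968 -0.0214  0.0672] F [-1.49 -1.06 18.4 ] M [-0.24  0.38 -0.01] w 0.0255 g 45.1
```

Request:
arm_command --steps '[{"slide": [0.0007, 0, 0.001], "rot": [0, 0, 0], "grip": 0.0}, {"slide": [0, 0, 0.0007], "rot": [0, 0, 0], "grip": 0.6}, {"slide": [0, 0, 0.0005], "rot": [0, 0, 0], "grip": 0.6}, {"slide": [0, 0, 0], "rot": [0, 0, 0], "grip": 0.6}, {"slide": [0, 0, 0], "rot": [0, 0, 0], "grip": 0.6}, {"slide": [0, 0, 0], "rot": [0, 0, 0], "grip": 0.6}, {"slide": [0, 0, 0.01], "rot": [0, 0, 0], "grip": 0.6}, {"slide": [0, 0, 0], "rot": [0, 0, 0], "grip": 0.6}]'

```text
time: 9.6
ee_pos: [0.496, -0.0214, 0.078]
eef_rot: [0.707, 0.707, 0.001, 0.001]
ft_force: [0.7, 0.3, 0.6]
width: 0.0518
grip_force: 0.0
```

```bash
python3 r.py
```

```text
9.6 [ 0.496  -0.0214  0.078 ] F [0.74 0.29 0.62] M [-0.02 -0.12 -0.02] w 0.0518 g 0.0
[([310.6, 206.6], 21), ([291.3, 215.5], 134)]
9.65 [ 0.4957 -0.0215  0.0776] F [0.77 1.   0.4 ] M [-0.02 -0.04  0.02] w 0.0523 g 0.0
[([310.6, 206.6], 21), ([291.3, 215.5], 134)]
9.7 [ 0.4954 -0.0215  0.0773] F [-0.39 -0.03  0.27] M [-0.04 -0.07 -0.  ] w 0.052 g 0.0
```

Request:
arm_command --steps '[{"slide": [0, -0.0345, 0], "rot": [0, 0, 0], "grip": 0.6}, {"slide": [0, -0.034, 0], "rot": [0, 0, 0], "grip": 0.6}, {"slide": [0, 0, 0], "rot": [0, 0, 0], "grip": 0.6}, {"slide": [0, 0, -0.01], "rot": [0, 0, 0], "grip": 0.6}, {"slide": [0, 0, 0], "rot": [0, 0, 0], "grip": 0.45}, {"slide": [0, 0, 0], "rot": [0, 0, 0], "grip": 0.4}, {"slide": [0, 0, 0], "rot": [0, 0, 0], "grip": 0.4}, {"slide": [0, 0, 0], "rot": [0, 0, 0], "grip": 0.4}]'

```text
time: 10.7
ee_pos: [0.4954, -0.0898, 0.0671]
eef_rot: [0.707, 0.707, 0.0, 0.0]
ft_force: [0.8, -0.0, -0.1]
width: 0.0347
grip_force: 0.0
```

```bash
python3 w.py pics/w4.png; python3 r.py
```

```text
[ 0.4953 -0.0898  0.0671] [ 1.e+00 -0.e+00  3.e-04] [-1.10142948  0.19096224 -0.08788692] 10.75
[[1.0, 0.0, 0.002, 0.496], [0.001, -0.97, -0.245, -0.023], [0.002, 0.245, -0.97, 0.251], [0.0, 0.0, 0.0, 1.0]] [[368.0, 0.0, 275.0], [0.0, 368.0, 208.0], [0.0, 0.0, 1.0]]
[277.8 112.5] [ 247   96   62   34 1953] [ 0.4973 -0.022   0.086 ] [ 0.4972 -0.0221  0.099 ]
[271.6 250.7] [ 244  236   56   30 1515] [ 0.4945 -0.0859  0.086 ] [ 0.4946 -0.0809  0.099 ]
[428.8 333.1] [ 311  326  214   14 2171] [ 0.5748 -0.1308  0.086 ] [ 0.5685 -0.1223  0.099 ]
[187.4 335.8] [ 114  332  163    8 1067] [ 0.4515 -0.132   0.086 ] [ 0.455  -0.1235  0.099 ]
10.75 [ 0.4953 -0.0898  0.0671] F [-1.1   0.19 -0.09] M [ 0.   -0.08 -0.05] w 0.035 g 0.0
[([308.4, 202.6], 127), ([291.2, 215.6], 131)]
10.8 [ 0.4953 -0.0899  0.0671] F [-0.21 -0.09  0.18] M [-0.04 -0.1  -0.03] w 0.0352 g 0.0
[([308.4, 202.6], 127), ([291.2, 215.6], 131)]
10.85 [ 0.4953 -0.0899  0.0671] F [-0.18  0.06 -0.33] M [-0.02 -0.09  0.04] w 0.0353 g 0.0
```

View pics/w4.png

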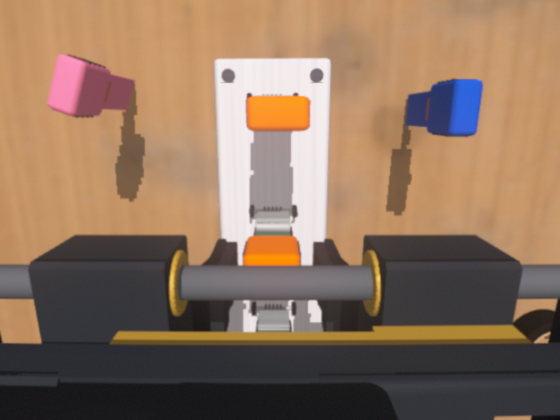

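Request:
arm_command --steps '[{"slide": [-0.0004, 0, 0], "rot": [0, 0, 0], "grip": 0.0}, {"slide": [0, 0, 0], "rot": [0, 0, 0], "grip": 0.0}, {"slide": [0, 0, 0], "rot": [0, 0, 0], "grip": 0.0}, {"slide": [0, 0, 0.001], "rot": [0, 0, 0], "grip": 0.0}, {"slide": [0, 0, 0.001], "rot": [0, 0, 0], "grip": 0.0}, {"slide": [0, 0, 0.001], "rot": [0, 0, 0], "grip": 0.0}, {"slide": [0, 0, 0.001], "rot": [0, 0, 0], "grip": 0.0}, {"slide": [0, 0, 0.0015], "rot": [0, 0, 0], "grip": 0.0}]' --newtons 45

```text
time: 11.85
ee_pos: [0.4948, -0.0899, 0.0725]
eef_rot: [0.707, 0.707, 0.0, -0.0]
ft_force: [-0.0, 0.7, -3.4]
width: 0.0251
grip_force: 45.0
```

```bash
python3 r.py
```

```text
11.85 [ 0.4948 -0.0899  0.0725] F [-0.02  0.73 -3.37] M [-0.03 -0.09  0.  ] w 0.0251 g 45.0
[([323.9, 194.8], 36), ([308.0, 200.6], 113), ([291.2, 215.6], 131)]
11.9 [ 0.4949 -0.0899  0.0727] F [-0.61 -0.35 -1.83] M [-0.05  0.15  0.01] w 0.0252 g 45.0
[([323.9, 194.8], 36), ([308.0, 200.5], 115), ([291.2, 215.6], 131)]
11.95 [ 0.4949 -0.0899  0.0727] F [-1.33 -0.53 -0.51] M [0.01 0.17 0.05] w 0.0252 g 45.0
```

Request:
arm_command --steps '[{"slide": [0, 0, -0.001], "rot": [0, 0, 0], "grip": 0.0}, {"slide": [0, 0, -0.001], "rot": [0, 0, 0], "grip": 0.0}, {"slide": [0, 0, -0.001], "rot": [0, 0, 0], "grip": 0.0}, {"slide": [0, 0, -0.001], "rot": [0, 0, 0], "grip": 0.0}, {"slide": [0, 0, -0.001], "rot": [0, 0, 0], "grip": 0.0}, {"slide": [-0.0003, 0, -0.001], "rot": [0, 0, 0], "grip": 0.0}, {"slide": [-0.0003, 0, -0.0008], "rot": [0, 0, 0], "grip": 0.0}, {"slide": [0, 0, 0], "rot": [0, 0, 0], "grip": 0.0}]'

```text
time: 12.95
ee_pos: [0.4951, -0.09, 0.0667]
eef_rot: [0.707, 0.707, 0.0, 0.001]
ft_force: [-1.2, 0.4, 13.7]
width: 0.025
grip_force: 45.0
```

```bash
python3 r.py
```

```text
12.95 [ 0.4951 -0.09    0.0667] F [-1.19  0.42 13.73] M [0.06 0.3  0.01] w 0.025 g 45.0
[([323.8, 195.9], 19), ([307.8, 202.8], 115), ([291.2, 215.6], 131)]
13.0 [ 0.4951 -0.09    0.0668] F [-2.16  0.55 12.39] M [ 0.04  0.35 -0.01] w 0.0255 g 45.0
[([323.8, 195.9], 19), ([307.9, 202.8], 114), ([291.2, 215.7], 132)]
13.05 [ 0.4951 -0.09    0.0668] F [-1.74 -1.14 12.57] M [ 0.04  0.34 -0.  ] w 0.0253 g 45.0
```

Request:
arm_command --steps '[{"slide": [0, 0, 0.001], "rot": [0, 0, 0], "grip": 0.0}, {"slide": [0.0003, 0, 0.0003], "rot": [0, 0, 0], "grip": 0.6}, {"slide": [0.0003, 0, 0], "rot": [0, 0, 0], "grip": 0.6}, {"slide": [0, 0, 0], "rot": [0, 0, 0], "grip": 0.6}, {"slide": [0, 0, 0], "rot": [0, 0, 0], "grip": 0.6}, {"slide": [0, 0, 0], "rot": [0, 0, 0], "grip": 0.6}, {"slide": [0, 0, 0.01], "rot": [0, 0, 0], "grip": 0.6}, {"slide": [0, 0, 0], "rot": [0, 0, 0], "grip": 0.6}]'

```text
time: 14.05
ee_pos: [0.4956, -0.0901, 0.0781]
eef_rot: [0.707, 0.707, 0.0, 0.001]
ft_force: [0.5, -0.3, 0.5]
width: 0.0522
grip_force: 0.0
```

Request:
arm_command --steps '[{"slide": [0, -0.034, 0], "rot": [0, 0, 0], "grip": 0.6}, {"slide": [0, -0.034, 0], "rot": [0, 0, 0], "grip": 0.6}, {"slide": [0, 0, 0], "rot": [0, 0, 0], "grip": 0.6}, {"slide": [0, 0, -0.01], "rot": [0, 0, 0], "grip": 0.6}, {"slide": [0, 0, 0], "rot": [0, 0, 0], "grip": 0.45}, {"slide": [0, 0, 0], "rot": [0, 0, 0], "grip": 0.4}, {"slide": [0, 0, 0], "rot": [0, 0, 0], "grip": 0.4}, {"slide": [0, 0, 0], "rot": [0, 0, 0], "grip": 0.4}]'

```text
time: 15.05
ee_pos: [0.495, -0.1578, 0.0671]
eef_rot: [0.707, 0.707, 0.0, 0.0]
ft_force: [-0.0, 0.2, -0.5]
width: 0.0351
grip_force: 0.0
```

```bash
python3 w.py pics/w5.png; python3 r.py
```

```text
[ 0.495  -0.1579  0.0671] [ 1.e+00 -1.e-04  3.e-04] [0.13678822 0.35346724 0.19583255] 15.1
[[1.0, 0.0, 0.002, 0.495], [0.001, -0.97, -0.245, -0.091], [0.002, 0.245, -0.97, 0.251], [0.0, 0.0, 0.0, 1.0]] [[368.0, 0.0, 275.0], [0.0, 368.0, 208.0], [0.0, 0.0, 1.0]]
[274. 112.] [ 243   95   62   34 1983] [ 0.4952 -0.0898  0.086 ] [ 0.4953 -0.0899  0.099 ]
[274.1 251.1] [ 247  236   55   30 1547] [ 0.4953 -0.1541  0.086 ] [ 0.4953 -0.1491  0.099 ]
[333.8 336.6] [ 111  326  419   19 5522] [ 0.5257 -0.2005  0.086 ] [ 0.5233 -0.1919  0.099 ]
15.1 [ 0.495  -0.1579  0.0671] F [0.14 0.35 0.2 ] M [-0.   -0.03  0.05] w 0.0353 g 0.0
[([323.8, 190.3], 125), ([308.5, 202.7], 123), ([291.2, 215.6], 131)]
15.15 [ 0.4949 -0.1579  0.0671] F [0.6  0.66 0.02] M [-0.03 -0.07  0.  ] w 0.0348 g 0.0
[([323.8, 190.3], 125), ([308.5, 202.6], 124), ([291.2, 215.7], 132)]
15.2 [ 0.4949 -0.1579  0.0671] F [-0.3  -1.01  0.52] M [-0.05 -0.1   0.  ] w 0.0347 g 0.0
```

Request:
arm_command --steps '[{"slide": [0.0003, 0, 0], "rot": [0, 0, 0], "grip": 0.0}, {"slide": [0, 0, 0], "rot": [0, 0, 0], "grip": 0.0}, {"slide": [0, 0, 0], "rot": [0, 0, 0], "grip": 0.0}, {"slide": [0, 0, 0.001], "rot": [0, 0, 0], "grip": 0.0}, {"slide": [0, 0, 0.001], "rot": [0, 0, 0], "grip": 0.0}, {"slide": [0, 0, 0.001], "rot": [0, 0, 0], "grip": 0.0}, {"slide": [0, 0, 0.001], "rot": [0, 0, 0], "grip": 0.0}, {"slide": [0, 0, 0.0015], "rot": [0, 0, 0], "grip": 0.0}]' --newtons 45

```text
time: 16.2
ee_pos: [0.4947, -0.1579, 0.0723]
eef_rot: [0.707, 0.707, -0.0, -0.0]
ft_force: [-0.7, -0.3, -9.6]
width: 0.0251
grip_force: 45.0
```

```bash
python3 r.py
```

```text
16.2 [ 0.4947 -0.1579  0.0723] F [-0.68 -0.25 -9.58] M [-0.15 -0.02  0.07] w 0.0251 g 45.0
[([323.7, 188.8], 113), ([308.5, 202.7], 123), ([291.2, 215.7], 132)]
16.25 [ 0.4948 -0.158   0.0725] F [-1.19 -1.18 -7.92] M [-0.14  0.34  0.01] w 0.025 g 45.0
[([323.8, 188.9], 113), ([308.5, 202.6], 124), ([291.2, 215.7], 132)]
16.3 [ 0.4948 -0.1579  0.0726] F [-0.68 -0.15 -6.29] M [-0.06  0.41 -0.01] w 0.0249 g 45.0
```

Request:
arm_command --steps '[{"slide": [0, 0, -0.001], "rot": [0, 0, 0], "grip": 0.0}, {"slide": [-0.0003, 0, -0.001], "rot": [0, 0, 0], "grip": 0.0}, {"slide": [-0.0003, 0, -0.001], "rot": [0, 0, 0], "grip": 0.0}, {"slide": [-0.0003, 0, -0.001], "rot": [0, 0, 0], "grip": 0.0}, {"slide": [-0.0003, 0, -0.001], "rot": [0, 0, 0], "grip": 0.0}, {"slide": [0, 0, -0.001], "rot": [0, 0, 0], "grip": 0.0}, {"slide": [0, 0, -0.001], "rot": [0, 0, 0], "grip": 0.0}, {"slide": [0, 0, -0.0004], "rot": [0, 0, 0], "grip": 0.0}]'

```text
time: 17.3
ee_pos: [0.4964, -0.1582, 0.0675]
eef_rot: [0.707, 0.707, 0.001, 0.002]
ft_force: [-1.3, 1.4, 11.5]
width: 0.0248
grip_force: 45.0
```

```bash
python3 r.py
```

```text
17.3 [ 0.4964 -0.1582  0.0675] F [-1.31  1.45 11.52] M [0.14 0.28 0.07] w 0.0248 g 45.0
[([323.0, 190.2], 115), ([308.5, 202.6], 124), ([291.2, 215.6], 131)]
17.35 [ 0.4964 -0.1582  0.0674] F [-1.160e+00 -1.000e-02  1.036e+01] M [ 0.15  0.3  -0.  ] w 0.025 g 45.0
[([323.0, 190.2], 115), ([308.5, 202.7], 123), ([291.2, 215.7], 132)]
17.4 [ 0.4964 -0.1581  0.0675] F [-0.71  0.4  10.65] M [0.16 0.32 0.01] w 0.0252 g 45.0
```

Not clearly bottomed yet; push slightly more.

Request:
arm_command --steps '[{"slide": [-0.0002, 0, -0.0004], "rot": [0, 0, 0], "grip": 0.0}, {"slide": [-0.0002, 0, -0.0004], "rot": [0, 0, 0], "grip": 0.0}, {"slide": [0, 0, -0.0003], "rot": [0, 0, 0], "grip": 0.0}, {"slide": [0, 0, 0], "rot": [0, 0, 0], "grip": 0.0}, {"slide": [0, 0, 0], "rot": [0, 0, 0], "grip": 0.0}, {"slide": [0, 0, 0], "rot": [0, 0, 0], "grip": 0.0}, {"slide": [0, 0, 0], "rot": [0, 0, 0], "grip": 0.0}, {"slide": [0, 0, 0], "rot": [0, 0, 0], "grip": 0.0}]'

```text
time: 18.4
ee_pos: [0.4964, -0.1582, 0.0669]
eef_rot: [0.707, 0.707, 0.001, 0.003]
ft_force: [-2.1, 1.1, 15.4]
width: 0.0254
grip_force: 45.0
```

```bash
python3 r.py
```

```text
18.4 [ 0.4964 -0.1582  0.0669] F [-2.14  1.14 15.37] M [0.2  0.43 0.03] w 0.0254 g 45.0
[([322.9, 190.4], 114), ([308.5, 202.6], 124), ([291.2, 215.6], 131)]
18.45 [ 0.4964 -0.1582  0.0669] F [-1.74  1.35 14.41] M [0.2  0.45 0.01] w 0.0252 g 45.0
[([322.9, 190.4], 114), ([308.5, 202.6], 124), ([291.2, 215.7], 132)]
18.5 [ 0.4964 -0.1582  0.0669] F [-2.   0.8 14.2] M [0.24 0.46 0.02] w 0.0253 g 45.0
```

Request:
arm_command --steps '[{"slide": [0.0005, 0, 0.001], "rot": [0, 0, 0], "grip": 0.0}, {"slide": [0.0005, 0, 0.001], "rot": [0, 0, 0], "grip": 0.6}, {"slide": [0.0003, 0, 0.001], "rot": [0, 0, 0], "grip": 0.6}, {"slide": [0, 0, 0], "rot": [0, 0, 0], "grip": 0.6}, {"slide": [0, 0, 0], "rot": [0, 0, 0], "grip": 0.6}, {"slide": [0, 0, 0], "rot": [0, 0, 0], "grip": 0.6}, {"slide": [0, 0, 0.01], "rot": [0, 0, 0], "grip": 0.6}, {"slide": [0, 0, 0], "rot": [0, 0, 0], "grip": 0.6}]'

```text
time: 19.5
ee_pos: [0.4956, -0.1581, 0.0781]
eef_rot: [0.707, 0.707, 0.0, 0.001]
ft_force: [0.0, 0.1, -0.2]
width: 0.0519
grip_force: 0.0
```

Request:
arm_command --steps '[{"slide": [0, 0.034, 0], "rot": [0, 0, 0], "grip": 0.6}, {"slide": [0, 0.034, 0], "rot": [0, 0, 0], "grip": 0.6}, {"slide": [0, 0, 0], "rot": [0, 0, 0], "grip": 0.6}, {"slide": [0, 0, -0.01], "rot": [0, 0, 0], "grip": 0.6}, {"slide": [0, 0, 0], "rot": [0, 0, 0], "grip": 0.45}, {"slide": [0, 0, 0], "rot": [0, 0, 0], "grip": 0.4}, {"slide": [0, 0, 0], "rot": [0, 0, 0], "grip": 0.4}, {"slide": [0, 0, 0], "rot": [0, 0, 0], "grip": 0.4}]'

```text
time: 20.5
ee_pos: [0.4949, -0.0901, 0.0671]
eef_rot: [0.707, 0.707, 0.0, 0.0]
ft_force: [0.5, -0.3, 0.1]
width: 0.0352
grip_force: 0.0
```

```bash
python3 w.py pics/w6.png; python3 r.py
```

```text
[ 0.4949 -0.09    0.0671] [ 1.e+00 -3.e-04  3.e-04] [-0.7159735  -0.17272851  0.19406003] 20.55
[[1.0, -0.0, 0.002, 0.495], [0.0, -0.97, -0.245, -0.023], [0.002, 0.245, -0.97, 0.251], [0.0, 0.0, 0.0, 1.0]] [[368.0, 0.0, 275.0], [0.0, 368.0, 208.0], [0.0, 0.0, 1.0]]
[278.7 111.8] [ 248   95   62   34 1998] [ 0.4973 -0.022   0.086 ] [ 0.4971 -0.0221  0.099 ]
[274.  250.7] [ 247  236   55   30 1520] [ 0.4952 -0.0861  0.086 ] [ 0.4952 -0.0812  0.099 ]
[339.7 336.5] [ 111  326  419   19 5055] [ 0.5287 -0.1327  0.086 ] [ 0.5261 -0.1241  0.099 ]
20.55 [ 0.4949 -0.09    0.0671] F [-0.72 -0.17  0.19] M [ 0.03 -0.09  0.02] w 0.0353 g 0.0
[([308.4, 202.6], 126), ([291.2, 215.7], 132)]
20.6 [ 0.4949 -0.09    0.0671] F [0.39 0.41 0.1 ] M [ 0.05 -0.08  0.03] w 0.0351 g 0.0
[([308.4, 202.6], 126), ([291.2, 215.6], 131)]
20.65 [ 0.4949 -0.09    0.0671] F [-0.54  0.11 -0.36] M [-0.02 -0.12 -0.01] w 0.035 g 0.0
```

Request:
arm_command --steps '[{"slide": [0, 0, 0], "rot": [0, 0, 0], "grip": 0.0}, {"slide": [0, 0, 0], "rot": [0, 0, 0], "grip": 0.0}, {"slide": [0, 0, 0], "rot": [0, 0, 0], "grip": 0.0}, {"slide": [0, 0, 0.004], "rot": [0, 0, 0], "grip": 0.0}, {"slide": [0, 0, 0.008], "rot": [0, 0, 0], "grip": 0.0}, {"slide": [0, 0, 0.01], "rot": [0, 0, 0], "grip": 0.0}, {"slide": [0, 0, 0.01], "rot": [0, 0, 0], "grip": 0.0}, {"slide": [0, 0, 0.01], "rot": [0, 0, 0], "grip": 0.0}]' --newtons 45

```text
time: 21.65
ee_pos: [0.4953, -0.0899, 0.1102]
eef_rot: [0.707, 0.707, 0.0, 0.001]
ft_force: [0.1, -0.1, -0.2]
width: 0.0252
grip_force: 45.0
```

Request:
arm_command --steps '[{"slide": [0, 0, 0.02], "rot": [0, 0, 0], "grip": 0.0}, {"slide": [0, 0, 0.04], "rot": [0, 0, 0], "grip": 0.0}, {"slide": [0, 0, 0.04], "rot": [0, 0, 0], "grip": 0.0}, {"slide": [0, 0.02, 0], "rot": [0, 0, 0], "grip": 0.0}, {"slide": [0, 0.04, 0], "rot": [0, 0, 0], "grip": 0.0}, {"slide": [0, 0.05, 0], "rot": [0, 0, 0], "grip": 0.0}, {"slide": [0, 0.04, 0], "rot": [0, 0, 0], "grip": 0.0}, {"slide": [0, 0, 0], "rot": [0, 0, 0], "grip": 0.0}]'

```text
time: 22.65
ee_pos: [0.4946, 0.0638, 0.2099]
eef_rot: [0.705, 0.709, 0.001, 0.0]
ft_force: [-0.1, -0.6, -0.3]
width: 0.0252
grip_force: 45.0
```

```bash
python3 r.py;python3 w.py pics/w7.png
```

```text
22.65 [0.4946 0.0638 0.2099] F [-0.13 -0.57 -0.33] M [-0.02 -0.05  0.07] w 0.0252 g 45.0
[([288.4, 214.4], 52)]
22.7 [0.4948 0.0614 0.2097] F [-0.56 -0.55 -0.47] M [-0.03 -0.1   0.01] w 0.025 g 45.0
[([288.3, 214.4], 49)]
22.75 [0.4949 0.0599 0.2094] F [-0.49  0.02 -0.55] M [-0.02 -0.12  0.03] w 0.0254 g 45.0
[0.495  0.0592 0.2093] [ 1.0e+00 -1.1e-03  4.0e-04] [ 0.1469789  -1.17367125 -0.55456599] 22.8
[[1.0, 0.001, 0.002, 0.495], [0.001, -0.969, -0.245, 0.127], [0.002, 0.245, -0.969, 0.394], [0.0, 0.0, 0.0, 1.0]] [[368.0, 0.0, 275.0], [0.0, 368.0, 208.0], [0.0, 0.0, 1.0]]
[274.5 251. ] [ 247  236   56   30 1574] [0.4956 0.0095 0.086 ] [0.4956 0.0145 0.099 ]
[311.1 336.6] [  86  326  418   19 5218] [ 0.5305 -0.0769  0.086 ] [ 0.529  -0.0683  0.099 ]
```

View pics/w7.png

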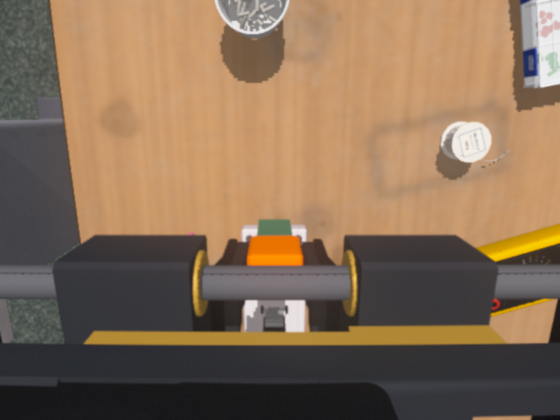

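Request:
arm_command --steps '[{"slide": [-0.005, 0.02, 0], "rot": [0, 0, 0], "grip": 0.0}, {"slide": [-0.005, 0.03, 0], "rot": [0, 0, 0], "grip": 0.0}, {"slide": [-0.006, 0.03, 0], "rot": [0, 0, 0], "grip": 0.0}, {"slide": [-0.005, 0.02, 0], "rot": [0, 0, 0], "grip": 0.0}, {"slide": [0, 0.01, 0], "rot": [0, 0, 0], "grip": 0.0}, {"slide": [0, 0, 0], "rot": [0, 0, 0], "grip": 0.0}, {"slide": [0, 0, 0], "rot": [0, 0, 0], "grip": 0.0}, {"slide": [0, 0, 0], "rot": [0, 0, 0], "grip": 0.0}]'

```text
time: 23.8
ee_pos: [0.4741, 0.1691, 0.2089]
eef_rot: [0.708, 0.707, -0.0, 0.0]
ft_force: [-0.5, 0.3, -0.5]
width: 0.0255
grip_force: 45.0
```

Run:
```python
from h import *
from bench import eyes,sensors
p=eyes.camera("wrist"); print(sensors.read_state()["ee_pos"])
cv2.imwrite("pics/w8.png",p["pixels"][...,::-1])
for d in eyes.look_for("tub",p)[:2]:
    b=d["bbox"]; c=[(b[0]+b[2])/2,(b[1]+b[3])/2]; print(d["conf"],b,onz(p,[c],.047),onz(p,[c],.03))
g=cv2.medianBlur(cv2.cvtColor(p["pixels"],cv2.COLOR_RGB2GRAY),5)
c=cv2.HoughCircles(g[:235],cv2.HOUGH_GRADIENT,1.2,60,param1=100,param2=30,minRadius=25,maxRadius=60)
if c is not None:
    for q in c[0][:4]: print(q,onz(p,[q[:2]],.047))
```

```text
[0.4740605  0.16932135 0.20893595]
0.52 [262.1, 309.6, 311.3, 332.0] [[0.48739107 0.0258452  0.047     ]] [[0.48801564 0.01552944 0.03      ]]
[275.40002 121.8      35.56   ] [[0.47561972 0.2299017  0.047     ]]
```

View pics/w8.png

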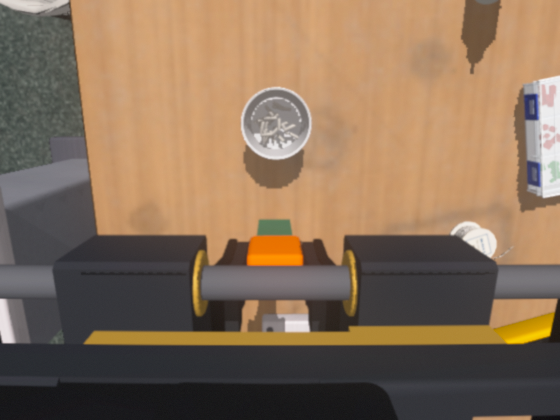

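Request:
arm_command --steps '[{"slide": [0.0015, 0.02, 0], "rot": [0, 0, 0], "grip": 0.0}, {"slide": [0, 0.03, 0], "rot": [0, 0, 0], "grip": 0.0}, {"slide": [0, 0.0105, -0.01], "rot": [0, 0, 0], "grip": 0.0}, {"slide": [0, 0, -0.03], "rot": [0, 0, 0], "grip": 0.0}, {"slide": [0, 0, -0.03], "rot": [0, 0, 0], "grip": 0.0}, {"slide": [0, 0, 0], "rot": [0, 0, 0], "grip": 0.0}, {"slide": [0, 0, 0], "rot": [0, 0, 0], "grip": 0.0}, {"slide": [0, 0, 0], "rot": [0, 0, 0], "grip": 0.0}]'

```text
time: 24.9
ee_pos: [0.4761, 0.2307, 0.1402]
eef_rot: [0.707, 0.707, 0.001, 0.0]
ft_force: [-0.2, 0.1, -0.1]
width: 0.0248
grip_force: 45.0
```

Request:
arm_command --steps '[{"slide": [0, 0, -0.02], "rot": [0, 0, 0], "grip": 0.0}, {"slide": [0, 0, -0.02], "rot": [0, 0, 0], "grip": 0.0}, {"slide": [0, 0, -0.02], "rot": [0, 0, 0], "grip": 0.0}, {"slide": [0, 0, -0.01], "rot": [0, 0, 0], "grip": 0.0}, {"slide": [0, 0, -0.009], "rot": [0, 0, 0], "grip": 0.0}, {"slide": [0, 0, 0], "rot": [0, 0, 0], "grip": 0.0}, {"slide": [0, 0, 0], "rot": [0, 0, 0], "grip": 0.0}, {"slide": [0, 0, 0], "rot": [0, 0, 0], "grip": 0.0}]'

```text
time: 25.9
ee_pos: [0.4757, 0.2307, 0.0605]
eef_rot: [0.707, 0.707, 0.0, 0.0]
ft_force: [0.4, 0.1, -0.1]
width: 0.0255
grip_force: 45.0
```

Run:
```python
from h import *
from bench import eyes
p=eyes.camera("side"); cv2.imwrite("pics/s2.png",p["pixels"][...,::-1])
a=p["pixels"][150:350,150:400][...,::-1]; cv2.imwrite("pics/s2c.png",cv2.resize(a,None,fx=3,fy=3,interpolation=cv2.INTER_CUBIC))
```

```text
(no output)
```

View pics/s2c.png

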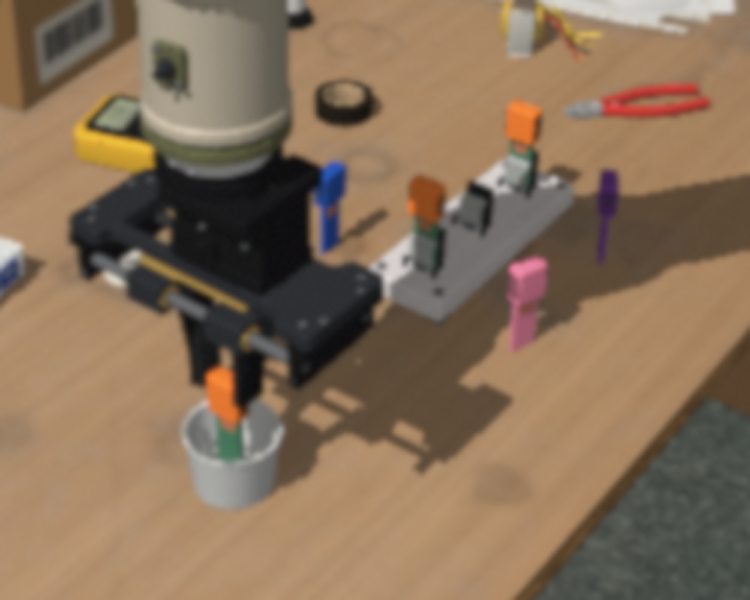

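Request:
arm_command --steps '[{"slide": [0, 0, -0.005], "rot": [0, 0, 0], "grip": 0.0}, {"slide": [0, 0, 0], "rot": [0, 0, 0], "grip": 0.0}, {"slide": [0, 0, 0], "rot": [0, 0, 0], "grip": 0.6}, {"slide": [0, 0, 0], "rot": [0, 0, 0], "grip": 0.8}, {"slide": [0, 0, 0], "rot": [0, 0, 0], "grip": 0.8}, {"slide": [0, 0, 0], "rot": [0, 0, 0], "grip": 0.8}, {"slide": [0, 0, 0], "rot": [0, 0, 0], "grip": 0.8}, {"slide": [0, 0, 0], "rot": [0, 0, 0], "grip": 0.8}]'

```text
time: 26.95
ee_pos: [0.4753, 0.2306, 0.055]
eef_rot: [0.707, 0.707, 0.0, 0.0]
ft_force: [0.4, -0.1, -0.2]
width: 0.0685
grip_force: 0.0
```

Request:
arm_command --steps '[{"slide": [0, 0, 0.01], "rot": [0, 0, 0], "grip": 0.8}, {"slide": [0, 0, 0.02], "rot": [0, 0, 0], "grip": 0.8}, {"slide": [0, 0, 0.04], "rot": [0, 0, 0], "grip": 0.8}, {"slide": [0, 0, 0.05], "rot": [0, 0, 0], "grip": 0.8}, {"slide": [0, 0, 0.05], "rot": [0, 0, 0], "grip": 0.8}, {"slide": [0, 0, 0.03], "rot": [0, 0, 0], "grip": 0.8}, {"slide": [0, 0, 0], "rot": [0, 0, 0], "grip": 0.8}, {"slide": [0, 0, 0], "rot": [0, 0, 0], "grip": 0.8}]'

```text
time: 27.95
ee_pos: [0.4751, 0.2305, 0.255]
eef_rot: [0.707, 0.707, -0.0, 0.0]
ft_force: [-0.2, -0.8, 0.5]
width: 0.0695
grip_force: 0.0
```

```bash
python3 r.py
python3 - <<'E'
from h import *
from bench import eyes
p=eyes.camera("side")
a=p["pixels"][150:350,150:400][...,::-1]; cv2.imwrite("pics/s3c.png",cv2.resize(a,None,fx=3,fy=3,interpolation=cv2.INTER_CUBIC))
E
```

```text
27.95 [0.4751 0.2305 0.255 ] F [-0.2  -0.82  0.49] M [-0.01 -0.08 -0.01] w 0.0695 g 0.0
[([322.0, 189.9], 76), ([292.3, 210.5], 21), ([291.4, 220.6], 31)]
28.0 [0.4749 0.2304 0.2545] F [-0.56 -0.18 -0.16] M [-0.   -0.08  0.04] w 0.0695 g 0.0
[([322.0, 189.9], 76), ([292.3, 210.5], 21), ([291.0, 221.1], 21)]
28.05 [0.4748 0.2303 0.2542] F [ 0.04  0.73 -0.06] M [-0.01 -0.09  0.01] w 0.0699 g 0.0
```

View pics/s3c.png

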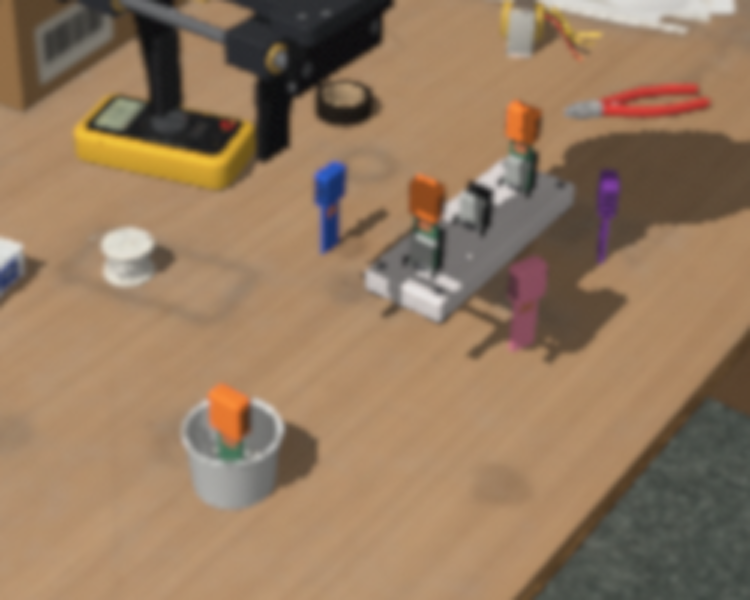

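Request:
arm_command --steps '[{"slide": [0, 0.03, 0], "rot": [0, 0, 0], "grip": 0.8}, {"slide": [0, 0.05, 0], "rot": [0, 0, 0], "grip": 0.8}, {"slide": [0, 0.05, 0], "rot": [0, 0, 0], "grip": 0.8}, {"slide": [0, 0.05, 0], "rot": [0, 0, 0], "grip": 0.8}, {"slide": [0, 0.03, 0], "rot": [0, 0, 0], "grip": 0.8}, {"slide": [0, 0, 0], "rot": [0, 0, 0], "grip": 0.8}, {"slide": [0, 0, 0], "rot": [0, 0, 0], "grip": 0.8}, {"slide": [0, 0, 0], "rot": [0, 0, 0], "grip": 0.8}]'

```text
time: 29.1
ee_pos: [0.4761, 0.4392, 0.255]
eef_rot: [0.708, 0.706, -0.0, 0.0]
ft_force: [1.0, -0.2, -0.3]
width: 0.0698
grip_force: 0.0
```

Run:
```python
from h import *
from bench import eyes
P={n:eyes.camera(n) for n in("side","top")}
Q={n:cv2.imread(f"pics/{n}0.png")[...,::-1].copy() for n in P}
for n in P:
  for im in (Q[n],P[n]["pixels"]):
    print(n,[(np.round(b,2).tolist(),q[:5].tolist()) for b,q in blobs(im,"orange") if 150<b[0]<340 and b[1]>150])
```

```text
side [([324.03, 190.5], [319, 184, 12, 15, 120]), ([308.57, 202.72], [304, 196, 11, 15, 124]), ([291.67, 215.65], [287, 209, 12, 15, 132])]
side [([323.59, 190.42], [319, 184, 11, 14, 119]), ([289.33, 213.46], [286, 209, 10, 12, 63]), ([225.06, 286.63], [220, 279, 12, 18, 130])]
top [([270.29, 235.0], [268, 231, 5, 9, 34]), ([294.46, 235.89], [293, 232, 4, 9, 35]), ([318.69, 236.15], [317, 232, 5, 9, 39])]
top [([269.94, 233.61], [268, 230, 5, 8, 31]), ([318.66, 235.95], [317, 232, 5, 9, 38]), ([179.46, 239.82], [178, 236, 4, 8, 28])]
```

```bash
python3 -c "
from bench import order; print(order.close_job())"
```

```text
the job is handed in; nothing more can be done
None
```

I tested the cards left to right: left dragged about 10.8 N, middle about 3.4 N and right about 9.6 N. The middle clip is the weak one, so its card is now in the grey tub; the other two are pushed fully home, I never touched the cutters, tape or reel, and the job is handed in at about 29 s.

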